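Clamp a transformer core in the cam fixture

TASK

Take the orange-taped transformer out of the foam tray and set it down flat in the nest of the cam clamping fixture, between the two brass rods. Then crank the cam, gently and without forcing the crank, until the follower rests on the cam's flat dwell (painted yellow), so that the jaw stays clamped on the core after you let go. Leave the yellow transformers and the other things on the bench where they are.

Things in the scene. Friction and masses are not known exactly. Their poses are not given: they have to be found in the camera images.
- coil: The transformer to clamp: black bobbin with ORANGE tape winding and a dark grey ferrite core, 170 g. Core 42 (x) x 42 (y) x 20 mm, from 8 to 28 mm above its underside; bobbin 28 mm wide (y), 28 mm long (x), 36 mm high. Origin: centre of its underside, z up; the two core halves meet along x. Grip it across y (42 mm wide core legs) from above. It can be clamped either way round (yaw or yaw + pi).
- spare_a: Yellow-taped transformer of the same size in another pocket of the foam tray (tray floor 10 mm and pocket rims 18 mm above the bench). Leave alone.
- spare_b: As spare_a.
- spare_c: As spare_a.
- glue: White glue bottle, 42 mm diameter, 85 mm high; origin at the centre of its foot. Leave alone.
- reel: White reel of copper wire, 110 mm diameter, 60 mm high, standing flat; origin at the centre of its underside. Leave alone.
- driver: Screwdriver lying on the bench. Leave alone.
- fixture: Cam clamping fixture, screwed to the bench: aluminium base plate 265 x 110 x 20 mm. Origin on the bench under the vertical camshaft axis; x points along the plate from the camshaft to the nest, z up; the plate runs from x = -60 to 205 mm. In line along x: cam, follower roller, slide, jaw, nest, anvil. Nothing but the handle is higher than 70 mm.
- camshaft (a point): Camshaft axis at the top of the cam plate (46 mm above the bench). Cam: 26 mm base circle, 90 degree rise to 38 mm, a 36 degree concentric dwell painted yellow, then a 70 degree fall to the base circle. It starts on the base circle, 5 to 125 degrees of clockwise turning (from above) before the rise; this angle is not measured. The dwell is reached when the yellow arc faces the roller.
- roller_start (a point): Axis of the brass follower roller (16 mm diameter, 12 mm high) as it starts, with the slide back; a point fixed on the fixture, 34 mm along x from the camshaft. Springs press the roller on the cam; the rise pushes it and the slide about 12 mm along x.
- jaw_open (a point): Middle of the face of the blue spring-loaded jaw as it starts, open (36 mm wide, 27 to 53 mm above the bench); a point fixed on the fixture. The face is 50 mm from the anvil, 8 mm more than the core. On the dwell the jaw has come up, pushed the core on the anvil and is pressed back some 3 mm on its spring: about 16 N on the core.
- anvil: Fixed blue anvil block at the far end of the nest, 60 mm wide, 36 mm high. Origin: foot of its pressing face, in the middle; x points away from the nest (along the fixture's x), z up, at the level of the nest floor.
- nest (a point): Point on the nest floor (20 mm above the bench) where the transformer's origin is when its core touches the anvil, 21 mm before the anvil face. The transformer's x goes along the fixture's x. Two brass rods, 6 mm diameter, 38 mm long, lie on the floor along x, 19 mm either side: the bobbin goes between them with 2 mm play each side, the core legs pass above them.
- crank: Hand crank on the camshaft. Origin on the camshaft axis, 61 mm above the bench; x points along the arm (14 wide, 10 thick) to the handle, z up. It is keyed to the cam at an angle that differs from fixture to fixture, so its angle does not tell where the dwell is. Turn it clockwise seen from above. Hold it lightly (10 to 20 N of grip): both fingers' forces on it added stay under 50 N.
- handle (a point): Middle of the red handle: upright round sleeve, 22 mm diameter, 68 to 128 mm above the bench, 60 mm from the axis; turns freely on its pin, so the gripper need not turn. To turn it takes about 1 N on the base circle, rising to about 8 N towards the end of the rise, 1 to 2 N on the dwell; past the dwell the springs drive it on and the jaw opens. Let go on the rise and it runs back.
Not all that is in view belongs to the job. Leave any purple look-alike of the coil alone.

How it is judged:
By the outcome, as a careful person would: the job done as asked, in the order asked, and still so for the second after the job is handed in, with the robot touching nothing.
It also fails if it takes over 70 s, if anything falls off the work surface, if the arm or the gripper's body presses on something with over 40 N, if the wrist force passes 120 N, or if a joint passes its speed limit or range.

ROBOT

A 6-joint arm with a two-finger parallel gripper is mounted at the origin on the work surface. World frame = base frame: x ahead of the robot, y to its left, z up, the work surface at z = 0. Lengths are in mm, angles in rad, forces in N, time in s.
With the tool pointing down it reaches from about 400 to 925 mm from the base axis. Payload 12.5 kg.
Tool frame: the origin (TCP) lies on the front face of the gripper's body, between the roots of the fingers; the fingertips stand 78 mm ahead of it and the grasp point (between the pads) lies 59 mm ahead of it (env.nose_length is the distance from the TCP to the fingertips, in mm); z points along the fingers, y is the line along which they close (so a half turn about z gives the same grasp; the last joint's range is limited). The gripper opens to 95 mm and grips with 3 to 60 N. Pads are 20 mm wide; open, the fingers measure 119 mm over their backs; the gripper's body (75 mm by 180 mm) begins 59 mm behind the grasp point.
Start: joints at [1.036, 0.491, 1.559, -0, 1.092, -0.106], TCP at [259.845, 568.435, 292.261] pointing down, gripper open.
Joint ranges: [-3.1, 3.1], [-0.84, 2.19], [0.05, 2.79], [-1.13, 4.28], [0.06, 2.93], [-2.69, 2.69]. Speed limits (rad/s): [2.22, 2.22, 2.79, 3.14, 3.14, 3.14].

INTERFACE

Orientations are given as [roll, pitch, yaw] about the fixed x, y, z axes, in that order (R = Rz(yaw) Ry(pitch) Rx(roll)).
In Python, from cell import env gives the robot as it stands.
- The arm moves only by the tool jog_arm, never from a script. Its argument "motion" is a list of rows, each a list of 7 numbers: the turn, a rotation vector about the tool's x, y, z in degrees, then the shift along the tool's x, y, z in mm, then the finger opening in mm, from 0 to 95.1. In form: [[wx, wy, wz, x, y, z, hand], ...]. A call has 1 to 10 rows; each row shifts and turns the commanded pose from where the row before left it, along the tool's axes as they then stand; what a row does not reach is not made up. A row lasts 1/8 s, in which the tool goes at most 62.5 mm and 10.7 degrees, less where a joint would pass 70% of its speed; a pose out of reach is approached as far as the arm can. A call is refused whole if a number of a shift passes 62.5 or a number of a turn 10.7, either way. A call with a gripper value outside its range is refused whole. The fingers move at their own pace and stop on an object; the grip force is fixed at half the most. Time passes only in rows, so rows that do not move let the fingers close. It gives the time, the measured TCP pose, the force, the opening and the grip force at its end, in the units of the state.
- env.state(): the state, without advancing time (a new reading comes with each control period).
- env.read_camera(name): name is "side" or "top"; returns a dict with "color" (480x640x3 uint8, red, green, blue), "z_map" (480x640 float32, mm along the optical axis (not along the pixel's ray), 0 where there is no reading), "camera_matrix" (3x3 intrinsics, pixels), "world_to_cam" (4x4, takes a point from world to camera coordinates). Camera axes: x right, y up, looking along -z (the intrinsics and any distortion apply to the point x, -y, -z); pixel columns grow to the right and rows downward; lengths in mm; the calibration is good to about 2 mm. A picture is of the moment at which its call begins.
- env.job_done(): hands the job in; it is judged then, once.
Trained networks look in the newest picture that a camera, given by its name, has taken for a name from the list of things; names that differ only in an ending like _2 or _b are one class to them, and where a whole thing is asked for, a point or a joint stands for the part that bears it (a point fixed in the world has none). Each returns a list of dicts, best first, with "score" (0 to 1); they miss things now and then, are a little off and sometimes report something else, mostly with a low value. They report only what shows in the picture. A call takes as long as a camera call. They do not tell look-alikes from the thing itself.
- env.recognise(camera, thing): "location" ([column, row] in pixels, amid what is visible of it).
The state is a dict: "t": time; "joints": joint angles; "qvel": joint speeds; "tau": joint torques, N m; "eef_pos": TCP position; "tcp_rot": TCP orientation; "ft_force": force on the tool from outside, world axes, zero at the start; "moment": the same for the moment, N m; "opening": opening from 0.0 (shut) to 1.0 (fully open); "grip_force": force on a finger pad.
Only numpy, scipy, OpenCV 4.12 (cv2) and the standard library are available. Lean on these libraries where they do the work, as an engineer would, in place of code of your own. Each camera call takes 0.05 s, during which the arm holds its last target. There are 200 camera calls.

## Working session

There is one attempt and no reset: what is moved stays moved. The work goes in short steps, Python scripts to look and compute and a tool call to move; the robot and the scene stay as the last step left them, time stands still between calls to the robot, and variables do not carry over. Pictures are saved under pics/ and viewed, at most 10 in all, crops included, and the job is handed in when it is done.

Besides the shell and the picture viewer there is one more tool, called after "Call:" by a JSON object that holds its "api" and its "payload", one argument or row to a line. jog_arm: Moves the arm, as the interface text tells. Its arguments: {"type":"object","properties":{"motion":{"type":"array"}},"required":["motion"]}

```bash
ls; mkdir -p pics; cat > h.py <<'E'
import numpy as np, cv2
from cell import env
def cam(n):
    return env.read_camera(n)
def save(c,name,box=None,scale=1):
    im=c["color"]
    if box: im=im[box[1]:box[3],box[0]:box[2]]
    im=cv2.resize(im,None,fx=scale,fy=scale,interpolation=cv2.INTER_CUBIC)
    cv2.imwrite("pics/"+name,im[:,:,::-1])
def w(c,u,v,z=None,plane=None):
    """pixel -> world using the depth map or a world z plane"""
    K=c["camera_matrix"];T=np.linalg.inv(c["world_to_cam"])
    r=np.array([(u-K[0,2])/K[0,0],-(v-K[1,2])/K[1,1],-1.])
    if plane is not None:
        o=T[:3,3];d=T[:3,:3]@r;return o+d*(plane-o[2])/d[2]
    if z is None: z=c["z_map"][int(round(v)),int(round(u))]
    return T[:3,:3]@(r*z)+T[:3,3]
def cloud(c):
    K=c["camera_matrix"];T=np.linalg.inv(c["world_to_cam"]);z=c["z_map"]
    v,u=np.mgrid[:480,:640]
    p=np.stack([(u-K[0,2])/K[0,0]*z,-(v-K[1,2])/K[1,1]*z,-z],-1)
    return p@T[:3,:3].T+T[:3,3]
E
python3 - <<'E'
from h import *
np.set_printoptions(precision=1,suppress=True)
for n in("top","side"):
    c=cam(n);save(c,n+"0.png")
    print(n,np.linalg.inv(c["world_to_cam"]))
    for t in("coil","fixture","camshaft","roller_start","jaw_open","anvil","nest","crank","handle"):
        for r in env.recognise(n,t)[:3]:
            u,v=r["location"];print(t,r["score"],[u,v],w(c,u,v))
print(env.state())
E
```

```text
pics
top [[   0.     1.    -0.1  374.6]
 [  -1.     0.    -0.   -12.7]
 [  -0.     0.1    1.  1226.4]
 [   0.     0.     0.     1. ]]
coil 0.95 [487.4, 354.9] [ 304.1 -322.7   33.9]
coil 0.72 [444.5, 340.1] [ 331.6 -237.4   38.3]
coil 0.7 [379.3, 286.6] [ 435.3 -108.    35.2]
fixture 0.73 [303.3, 208.7] [589.7  47.9  46.7]
fixture 0.71 [260.5, 230.3] [541.6 131.4  64. ]
camshaft 0.76 [304.2, 208.9] [589.6  46.2  44.9]
roller_start 0.88 [303.6, 211.2] [584.3  47.1  48. ]
jaw_open 0.86 [305.0, 208.6] [590.1  44.5  45.7]
anvil 0.63 [344.5, 199.9] [607.2 -35.1  56.3]
anvil 0.31 [464.3, 220.9] [ 570.6 -277.9   42. ]
nest 0.65 [347.6, 201.7] [604.3 -41.5  52.8]
nest 0.58 [301.9, 211.9] [583.6  50.8  43.6]
crank 0.73 [262.3, 231.3] [539.6 127.8  63.7]
crank 0.7 [175.2, 283.3] [434.8 306.7  28.1]
crank 0.37 [304.7, 210.0] [587.3  45.1  45.6]
handle 0.86 [260.1, 229.4] [543.  132.   66.3]
side [[   0.7    0.4   -0.6 -137.5]
 [  -0.7    0.4   -0.6 -640.4]
 [   0.     0.8    0.6  773. ]
 [   0.     0.     0.     1. ]]
coil 0.94 [401.5, 337.1] [ 466.  -231.    40.1]
coil 0.85 [348.5, 392.1] [ 32
[... 307 characters left out ...]
3.5]
jaw_open 0.89 [336.3, 248.6] [580.1  29.5  20.9]
anvil 0.8 [370.1, 249.1] [591.9 -48.6  56.4]
nest 0.7 [334.1, 243.2] [582.4  38.2  28.8]
crank 0.77 [286.4, 217.3] [514.6 104.9  92. ]
crank 0.32 [336.4, 248.6] [580.2  29.4  20.9]
handle 0.7 [285.1, 213.4] [511.5 104.8 102.7]
handle 0.16 [333.8, 248.1] [576.8  33.4  21.8]
{'t': 1.0, 'joints': array([ 1. ,  0.5,  1.6,  0. ,  1.1, -0.1]), 'qvel': array([ 0.,  0.,  0., -0., -0.,  0.]), 'tau': array([  0. , -61.2, -25.8,   0.1,   0. ,   0. ]), 'eef_pos': array([259.9, 568.4, 292.3]), 'tcp_rot': array([3.1, 0. , 2.7]), 'ft_force': array([-0.5,  0.5,  0.1]), 'moment': array([ 0.1, -0. , -0. ]), 'grip_force': 0.0, 'opening': 0.9972086421849399}
```

View pics/top0.png

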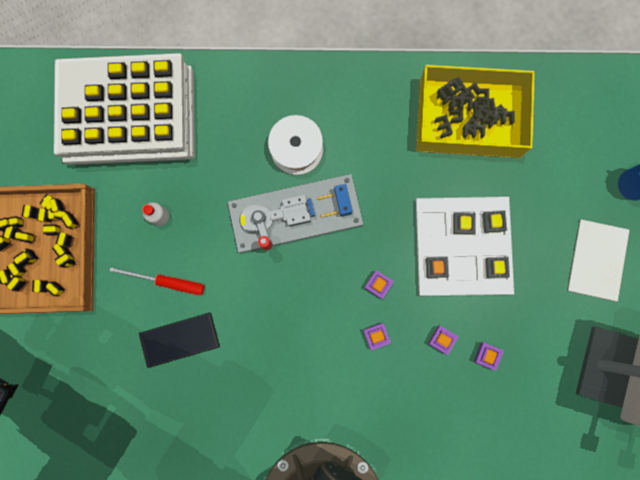

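View pics/side0.png

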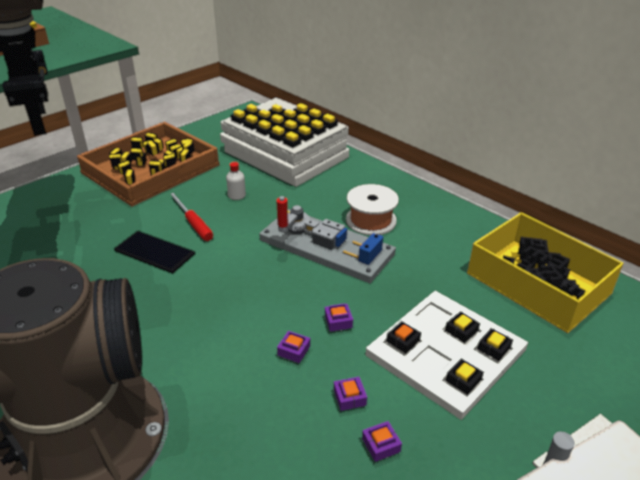

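The top view shows orange tops at (437,267), in the tray and black-bodied, and at (378,285), (376,336), (444,340) and (489,356), which are purple look-alikes. By the description I choose (437,267) and will check it in a close crop.

```bash
python3 - <<'E'
from h import *
np.set_printoptions(precision=1,suppress=True)
c=cam("top")
a=c["color"][170:260,225:365];b=c["color"][240:300,400:500]
A=cv2.resize(a,(770,495),interpolation=cv2.INTER_CUBIC)
cv2.imwrite("pics/fix.png",A[:,:,::-1])
s=cam("side")
b1=cv2.resize(c["color"][245:295,410:470],(396,330),interpolation=cv2.INTER_CUBIC)
b2=cv2.resize(s["color"][310:360,375:435],(396,330),interpolation=cv2.INTER_CUBIC)
cv2.imwrite("pics/coil.png",np.hstack([b1,b2])[:,:,::-1])
P=cloud(c);C=c["color"].astype(int)
def blob(name,m):
    n,l,st,ce=cv2.connectedComponentsWithStats(m.astype(np.uint8))
    for i in range(1,n):
        if st[i,4]>25:
            q=P[l==i]; r=cv2.minAreaRect(q[:,:2].astype(np.float32))
            print(name,ce[i],st[i,4],"mean",q.mean(0),"med",np.median(q,0),"rect",r[0],r[1],r[2])
R,G,B=C[...,0],C[...,1],C[...,2]
v,u=np.mgrid[:480,:640]
fx=(u>225)&(u<365)&(v>170)&(v<260)
blob("orange",(R>170)&(G>60)&(G<140)&(B<90)&(abs(u-437)<25)&(abs(v-267)<20))
blob("dark",(C.max(-1)<110)&(abs(u-437)<18)&(abs(v-267)<18)|((R>170)&(B<90)&(abs(u-437)<18)&(abs(v-267)<18)))
blob("yellow",(R>150)&(G>130)&(B<90)&fx)
blob("blue",(B>110)&(R<90)&(B>G+30)&fx)
blob("red",(R>130)&(G<80)&(B<80)&fx)
blob("plate",fx&(P[...,2]>12)&(P[...,2]<75)&(C.max(-1)-C.min(-1)<25)&(C.min(-1)>60))
blob("all",fx&(P[...,2]>13))
blob("brass",fx&(R>150)&(R-B>60)&(R-G<70)&(u>310))
E
```

```text
orange [438.2 266.2] 45 mean [ 477.7 -224.8   43.2] med [ 480.1 -224.2   43.1] rect (477.080078125, -224.8588104248047) (22.6151123046875, 20.656435012817383) 1.9121296405792236
dark [436.4 267.3] 375 mean [ 475.6 -221.2   43.3] med [ 476.  -221.1   40.6] rect (440.683349609375, -125.34593200683594) (48.79587173461914, 256.6788635253906) 19.63555908203125
yellow [242.4 219.6] 37 mean [565.5 171.2  45.2] med [565.3 171.5  46.3] rect (565.2561645507812, 171.4236297607422) (10.185784339904785, 17.37077522277832) 76.1217269897461
blue [342.8 199. ] 321 mean [608.4 -31.6  59.6] med [609.2 -31.9  55.9] rect (506.3842468261719, -30.882850646972656) (33.44178009033203, 264.0091247558594) 89.35111999511719
blue [310.3 206.7] 61 mean [593.1  33.5  52.4] med [592.3  34.   52.7] rect (593.5809326171875, 33.62228775024414) (34.204498291015625, 7.088597774505615) 13.980005264282227
red [263.9 242.2] 59 mean [510.  116.4 126.8] med [508.6 115.9 127.1] rect (511.0395202636719, 117.46714782714844) (18.213117599487305, 20.40114402770996) 5.991041660308838
plate [291.9 213.5] 5840 mean [582.8  71.9  27.7] med [579.3  73.3  21. ] rect (586.0235595703125, 67.13259887695312) (110.97149658203125, 265.14154052734375) 13.688468933105469
all [294.6 213.1] 6740 mean [582.   65.6  38.6] med [581.5  65.5  21.7] rect (504.2873229980469, 47.225730895996094) (280.36761474609375, 265.2042541503906) 13.656702041625977
brass [324.3 196.2] 38 mean [620.4   6.1  25.6] med [620.6   5.8  26. ] rect (620.6100463867188, 6.772429466247559) (5.505563259124756, 30.154766082763672) 13.537957191467285
brass [328.3 213.9] 39 mean [583.3  -2.8  26.7] med [583.2  -2.2  26.6] rect (582.9058227539062, -3.1286773681640625) (5.849576950073242, 31.842660903930664) 15.621207237243652
```

View pics/fix.png

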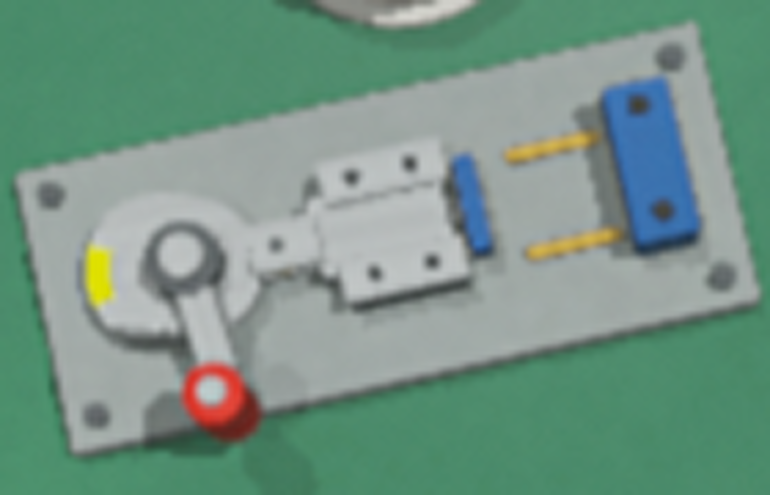

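View pics/coil.png

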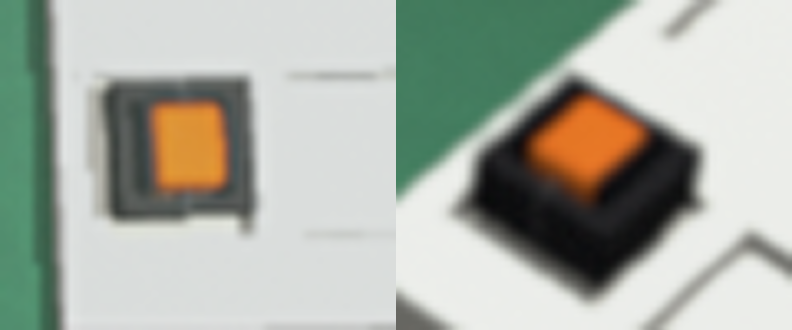

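The crops show a black body with orange tape in the tray, seams on the top and bottom edges and the winding axis horizontal in the picture, so coil x lies along world ±y. In the fixture crop the cam's yellow dwell faces left at (98,275), about opposite the roller at (280,245). The red handle is at (215,395), the rods are around (550,150) and (570,245), and the anvil is at (650,165).

```bash
cat >> h.py <<'E'
def onplane(c,m,pl):
    v,u=np.nonzero(m); return np.array([w(c,a,b,plane=pl)[:2] for a,b in zip(u,v)],np.float32)
E
python3 - <<'E'
from h import *
np.set_printoptions(precision=1,suppress=True)
for n,(cu,cv) in {"top":(437,267),"side":(403,336)}.items():
    c=cam(n);C=c["color"].astype(int);R,G,B=C[...,0],C[...,1],C[...,2]
    v,u=np.mgrid[:480,:640];near=(abs(u-cu)<24)&(abs(v-cv)<24)
    o=(R>150)&(G<160)&(B<110)&(R-B>80)&near
    q=onplane(c,o,46);print(n,"orange",q.mean(0),cv2.minAreaRect(q),len(q))
    d=near&((C.max(-1)<120)|o)&(abs(u-cu)<17)&(abs(v-cv)<17)
    if n=="top":
        q=onplane(c,d,38);r=cv2.minAreaRect(q);print("core",q.mean(0),np.median(q,0),r,len(q), q.min(0),q.max(0))
        t=(C.min(-1)>190)&(u>405)&(u<525)&(v>185)&(v<305)
        l=cv2.connectedComponents(t.astype(np.uint8))[1]
        k=np.argmax(np.bincount(l[l>0])); q=onplane(c,l==k,18);print("tray",cv2.minAreaRect(q))
        fx=(u>225)&(u<365)&(v>170)&(v<260)
        blue=(B>110)&(R<110)&(B>G+25)&fx
        # fixture from plate colour on z=20
        g=fx&~((G>R+30)&(G>B+15)); g=cv2.morphologyEx(g.astype(np.uint8),cv2.MORPH_OPEN,np.ones((3,3)))
        e=np.deg2rad(13.69);X=np.array([np.sin(e),-np.cos(e)]);Y=np.array([np.cos(e),np.sin(e)]);O=np.array([568.9,137.6])
        for nm,mm,pl in(("anvil",blue&(u>325),56),("jaw",blue&(u<325),53),("yel",(R>150)&(G>130)&(B<90)&fx&(u<260),46),("red",(R>130)&(G<80)&(B<80)&fx,128),("brass",fx&(R>150)&(R-B>60)&(R-G<70)&(u>310),26)):
            q=onplane(c,mm,pl)-O;f=np.c_[q@X,q@Y];print(nm,f.min(0),f.max(0),f.mean(0),len(q))
            if nm in("anvil","jaw"):print(cv2.minAreaRect(f.astype(np.float32)))
        q=onplane(c,g>0,20)-O;f=np.c_[q@X,q@Y];print("plate",np.percentile(f,[.3,99.7],axis=0))
print(env.state()["eef_pos"],env.state()["tcp_rot"])
E
```

```text
top orange [ 476.4 -224.2] ((475.9394226074219, -223.95086669921875), (24.030620574951172, 20.075183868408203), 0.9923357963562012) 132
core [ 476.2 -222.1] [ 476.5 -221.3] ((476.59185791015625, -222.24948120117188), (40.333396911621094, 42.69146728515625), 0.9848795533180237) 413 [ 456.1 -243.3] [ 497.1 -201.2]
tray ((524.0145874023438, -282.78948974609375), (199.40155029296875, 189.49957275390625), 1.941910982131958)
anvil [161.8 -29.9] [186.7  29.1] [174.3  -0.6] 338
((174.30520629882812, -0.38626861572265625), (24.77329444885254, 59.003509521484375), 0.24089361727237701)
jaw [102.7 -18.7] [111.1  17.1] [106.9  -0.6] 71
((107.04784393310547, -0.8003997802734375), (35.76509094238281, 8.304709434509277), 88.6763687133789)
yel [-38.   -4.5] [-28.7  14.5] [-33.4   4.6] 37
red [ -4.1 -70.9] [ 16.9 -51.1] [  6.7 -62.4] 59
brass [124.2 -21.7] [156.2  21.2] [140.   -0.7] 76
plate [[-59.8 -59.4]
 [204.5  85. ]]
side orange [ 475.  -227.6] ((475.11517333984375, -227.5200958251953), (26.38582420349121, 19.214372634887695), 5.584812641143799) 129
[259.9 568.4 292.3] [3.1 0.  2.7]
```

Call:
{"api": "jog_arm", "payload": {
  "motion": [
    [0,0,8,0,0,0,70],
    [0,0,8,0,0,0,70],
    [0,0,8,0,0,0,70],
    [0,0,8,0,0,0,70],
    [0,0,8,0,0,0,70],
    [0,0,8,0,0,0,70],
    [0,0,8,0,0,0,70],
    [0,0,8,0,0,0,70],
    [0,0,0,0,40,0,70],
    [0,0,0,0,40,0,70]
  ]
}}

```text
t: 2.45
eef_pos: [340.5, 570.6, 292.5]
tcp_rot: [3.141, -0.0, 1.597]
ft_force: [0.8, 0.7, 0.2]
opening: 0.737
grip_force: 0.0
```

Call:
{"api": "jog_arm", "payload": {
  "motion": [
    [0,0,0,-40,40,0,70],
    [0,0,0,-40,40,0,70],
    [0,0,0,-40,40,0,70],
    [0,0,0,-45,10,0,70],
    [0,0,0,-45,0,0,70],
    [0,0,0,-45,0,0,70],
    [0,0,0,-45,0,0,70],
    [0,0,0,-45,0,0,70],
    [0,0,0,-45,0,0,70],
    [0,0,0,-45,0,0,70]
  ]
}}

```text
t: 3.7
eef_pos: [480.5, 137.4, 292.4]
tcp_rot: [3.141, -0.0, 1.596]
ft_force: [0.7, -0.3, 0.5]
opening: 0.735
grip_force: 0.0
```

Call:
{"api": "jog_arm", "payload": {
  "motion": [
    [0,0,0,-45,-2,0,70],
    [0,0,0,-45,-2,0,70],
    [0,0,0,-45,-2,0,70],
    [0,0,0,-45,-2,0,70],
    [0,0,0,-45,-2,0,70],
    [0,0,0,-45,-2,20,70],
    [0,0,0,-45,-1.1,30,70],
    [0,0,0,-44.5,0,30,70],
    [0,0,0,0,0,30,70],
    [0,0,0,0,0,30,70]
  ]
}}

```text
t: 4.95
eef_pos: [476.4, -221.6, 151.2]
tcp_rot: [3.141, 0.0, 1.595]
ft_force: [0.2, 0.5, 0.1]
opening: 0.735
grip_force: 0.0
```

```bash
python3 - <<'E'
from h import *
t=cam("top");s=cam("side")
a=cv2.resize(t["color"][220:310,395:480],(510,540),interpolation=cv2.INTER_CUBIC)[:, 60:450]
b=cv2.resize(s["color"][270:370,360:450],(486,540),interpolation=cv2.INTER_CUBIC)[:, 40:440]
cv2.imwrite("pics/pre.png",np.hstack([a,b])[:,:,::-1]);print(env.state()["eef_pos"])
E
```

```text
[ 475.71812484 -220.61965894  149.96125403]
```

View pics/pre.png

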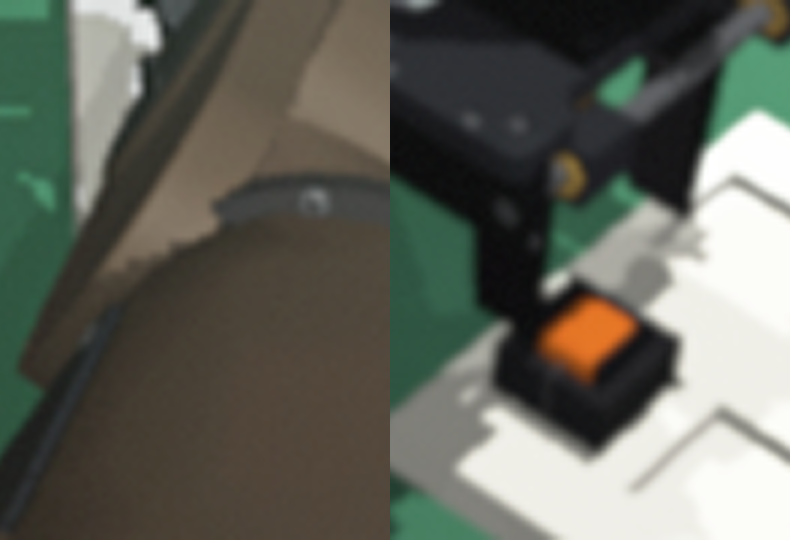

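The side view shows the open fingers straddling the orange coil, with the near finger at about (515,290) in the crop and the coil at (590,360). The top view is blocked by the arm.

Call:
{"api": "jog_arm", "payload": {
  "motion": [
    [0,0,0,0,0,15,70],
    [0,0,0,0,0,15,70],
    [0,0,0,0,0,12,70],
    [0,0,0,0,0,9,70],
    [0,0,0,0,0,0,50],
    [0,0,0,0,0,0,42],
    [0,0,0,0,0,0,30],
    [0,0,0,0,0,0,30],
    [0,0,0,0,0,0,30],
    [0,0,0,0,0,0,30]
  ]
}}

```text
t: 6.3
eef_pos: [476.6, -220.9, 101.5]
tcp_rot: [3.141, 0.0, 1.596]
ft_force: [-0.6, 0.5, 5.5]
opening: 0.44
grip_force: 29.8
```

Call:
{"api": "jog_arm", "payload": {
  "motion": [
    [0,0,0,0,0,-4,30],
    [0,0,0,0,0,-10,30],
    [0,0,0,0,0,-25,30],
    [0,0,0,0,0,-25,30],
    [0,0,-4,0,0,-25,30],
    [0,0,-4,0,0,-20,30],
    [0,0,-4.2,0,0,0,30],
    [0,0,0,0,0,0,30]
  ]
}}

```text
t: 7.3
eef_pos: [476.4, -220.8, 210.8]
tcp_rot: [3.141, 0.0, 1.808]
ft_force: [-0.1, -0.3, -1.4]
opening: 0.434
grip_force: 29.8
```

Call:
{"api": "jog_arm", "payload": {
  "motion": [
    [0,0,0,20,19,0,30],
    [0,0,0,34,31,0,30],
    [0,0,0,34,31,0,30],
    [0,0,0,34,31,0,30],
    [0,0,0,34,31,10,30],
    [0,0,0,34.4,30.7,20,30],
    [0,0,0,0,0,20,30],
    [0,0,0,0,0,10,30],
    [0,0,0,0,0,0,30],
    [0,0,0,0,0,0,30]
  ]
}}

```text
t: 8.55
eef_pos: [600.6, 4.5, 150.9]
tcp_rot: [3.141, 0.0, 1.807]
ft_force: [0.3, 0.7, -0.8]
opening: 0.44
grip_force: 29.8
```

```bash
python3 - <<'E'
from h import *
np.set_printoptions(precision=2,suppress=True)
t=cam("top");s=cam("side")
a=cv2.resize(t["color"][165:260,225:365],(400,271),interpolation=cv2.INTER_CUBIC)
b=cv2.resize(s["color"][180:290,260:410],(790,580),interpolation=cv2.INTER_CUBIC)
b[:271,:400]=a if 0 else b[:271,:400]
cv2.imwrite("pics/nest.png",b[:,:,::-1])
for k in("eef_pos","tcp_rot","ft_force"):print(env.state()[k])
C=s["color"].astype(int);R,G,B=C[...,0],C[...,1],C[...,2]
v,u=np.mgrid[:480,:640]
o=(R>140)&(G<150)&(G>50)&(B<110)&(u>300)&(u<420)&(v>180)&(v<290);print(o.sum(),u[o].mean(),v[o].mean())
z=env.state()["eef_pos"][2]-101.5+46
print(z,onplane(s,o,z).mean(0))
E
```

```text
[600.65   4.63 151.05]
[3.14 0.   1.81]
[ 0.02 -0.05 -1.52]
29 359.2413793103448 236.41379310344828
95.54907018572038 [568.14 -39.91]
```

View pics/nest.png

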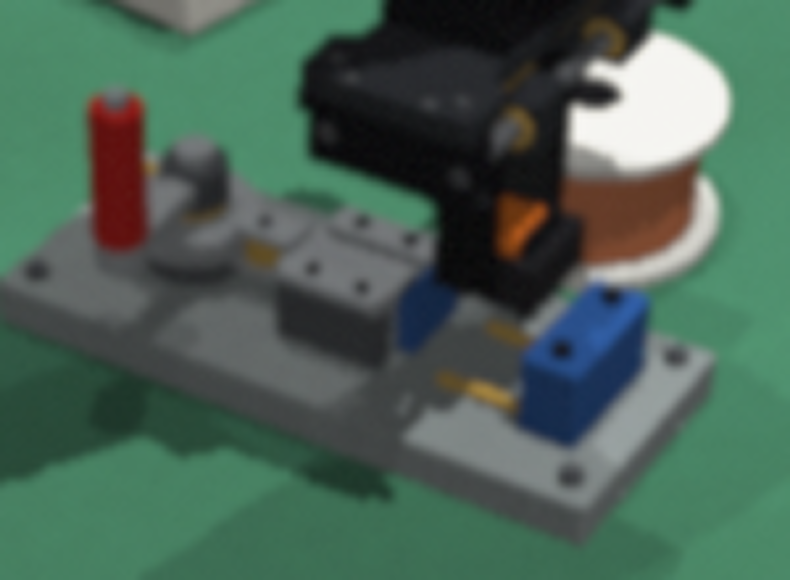

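The coil hangs level in the gripper above the nest, core corner near crop (525,315), with the rods at (490,330) and (480,390) below it and the anvil at (585,360). The next step checks the core's offset from the anvil.

```bash
python3 - <<'E'
from h import *
np.set_printoptions(precision=1,suppress=True)
s=cam("side")
e=np.deg2rad(13.69);X=np.array([np.sin(e),-np.cos(e)]);Y=np.array([np.cos(e),np.sin(e)]);O=np.array([568.9,137.6])
def f(x,y,z):
    q=w(s,260+x*150/790-.4,180+y*110/580-.4,plane=z)[:2]-O;return np.array([q@X,q@Y])
print("core near bottom corner",f(525,315,67.5),"far bottom",f(580,262,67.5),"top corners",f(525,262,87.5),f(580,215,87.5))
print("anvil face top near/far",f(523,350,56),f(590,283,56),"anvil back top",f(573,380,56),f(648,295,56))
print("rod end near",f(437,380,24),"rod ends far",f(488,325,24), "plate corner",f(580,515,20),f(715,355,20))
g=env.state()["eef_pos"][:2]-O;print("tcp",g@X,g@Y)
C=s["color"]; K=s["camera_matrix"]
h=[env.recognise("side",n)[:1] for n in("coil","anvil")];print(h)
E
```

```text
core near bottom corner [160.2 -18.5] far bottom [161.7  22. ] top corners [156.8 -14.1] [159.7  23.3]
anvil face top near/far [163. -24.] [164.4  26.5] anvil back top [187.1 -30.1] [186.5  31.3]
rod end near [125.4 -20.2] rod ends far [124.7  20.7] plate corner [206.7 -57.3] [206.1  55.3]
tcp 136.60432313565468 -0.6326515052730963
[[{'location': [360.0, 228.7], 'score': 0.84}], [{'location': [370.3, 250.4], 'score': 0.82}]]
```

Call:
{"api": "jog_arm", "payload": {
  "motion": [
    [0,0,0,0,-1,10,30],
    [0,0,0,0,0,12,30],
    [0,0,0,0,0,8,30],
    [0,0,0,0,0,3,30],
    [0,0,0,0,0,2,30],
    [0,0,0,0,0,0,30]
  ]
}}

```text
t: 9.55
eef_pos: [599.6, 4.9, 115.3]
tcp_rot: [3.141, -0.0, 1.809]
ft_force: [-0.1, 0.4, -1.4]
opening: 0.442
grip_force: 29.8
```

Call:
{"api": "jog_arm", "payload": {
  "motion": [
    [0,0,0,0,0,1,30],
    [0,0,0,0,0,1,30],
    [0,0,0,0,0,0,30]
  ]
}}

```text
t: 9.93
eef_pos: [599.5, 4.9, 113.2]
tcp_rot: [3.142, -0.0, 1.809]
ft_force: [0.0, 0.4, -1.4]
opening: 0.441
grip_force: 29.8
```

Call:
{"api": "jog_arm", "payload": {
  "motion": [
    [0,0,0,0,0,0.7,30],
    [0,0,0,0,0,0.7,30],
    [0,0,0,0,0,0,30]
  ]
}}

```text
t: 10.3
eef_pos: [599.5, 4.8, 111.8]
tcp_rot: [-3.142, -0.0, 1.809]
ft_force: [0.6, 0.7, -2.3]
opening: 0.44
grip_force: 29.8
```

Call:
{"api": "jog_arm", "payload": {
  "motion": [
    [0,0,0,0,0,0.7,30],
    [0,0,0,0,0,0.7,30],
    [0,0,0,0,0,0,30]
  ]
}}

```text
t: 10.68
eef_pos: [599.5, 4.9, 111.5]
tcp_rot: [3.141, 0.0, 1.809]
ft_force: [-3.3, 0.5, 11.3]
opening: 0.441
grip_force: 29.8
```

Call:
{"api": "jog_arm", "payload": {
  "motion": [
    [0,0,0,0,0,-0.5,44],
    [0,0,0,0,0,0,50],
    [0,0,0,0,0,0,60],
    [0,0,0,0,0,0,60],
    [0,0,0,0,0,-15,60],
    [0,0,0,0,0,-30,60],
    [0,0,0,0,0,-40,60],
    [0,0,0,0,0,-40,60],
    [0,0,0,-40,-40,0,60],
    [0,0,0,-40,-50,0,60]
  ]
}}

```text
t: 11.92
eef_pos: [531.3, -93.6, 237.3]
tcp_rot: [3.14, 0.001, 1.811]
ft_force: [0.3, -1.1, -0.4]
opening: 0.633
grip_force: 0.0
```

Call:
{"api": "jog_arm", "payload": {
  "motion": [
    [0,0,0,0,-60,0,60],
    [0,0,0,0,-60,0,60],
    [0,0,0,0,0,0,60]
  ]
}}

```text
t: 12.3
eef_pos: [412.2, -121.4, 237.0]
tcp_rot: [-3.141, -0.0, 1.806]
ft_force: [0.2, 0.4, 0.5]
opening: 0.629
grip_force: 0.0
```

```bash
python3 - <<'E'
from h import *
np.set_printoptions(precision=1,suppress=True)
t=cam("top");s=cam("side")
a=cv2.resize(t["color"][170:260,225:365],(467,300),interpolation=cv2.INTER_CUBIC)
b=cv2.resize(s["color"][190:290,255:410],(465,300),interpolation=cv2.INTER_CUBIC)
im=np.zeros((600,467,3),np.uint8);im[:300]=a;im[300:,:465]=b
cv2.imwrite("pics/placed.png",im[:,:,::-1])
print(env.state()["eef_pos"],env.state()["tcp_rot"],env.state()["joints"])
E
```

```text
[ 415.5 -121.6  237. ] [3.1 0.  1.8] [-0.4  0.3  2.1  0.   0.8 -0.7]
```

View pics/placed.png

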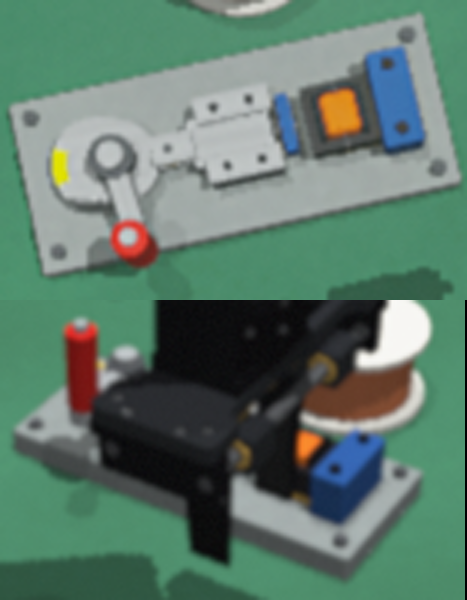

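The top crop shows the coil flat between jaw (287,125) and anvil (395,100), square with the fixture. Its orange top is at (340,112) with a gap on each side. The handle cap is at (127,237).

Call:
{"api": "jog_arm", "payload": {
  "motion": [
    [0,0,-9.6,0,0,0,60],
    [0,0,-9.6,0,0,0,60],
    [0,0,-9.6,0,0,0,60],
    [0,0,-9.6,0,0,0,60],
    [0,0,-9.6,0,0,0,60],
    [0,0,-9.6,0,0,0,60],
    [0,0,-9.6,0,0,0,60],
    [0,0,-9.6,0,0,0,60],
    [0,0,-9.6,0,0,0,60],
    [0,0,-9.6,0,0,0,60]
  ]
}}

```text
t: 13.65
eef_pos: [416.5, -121.0, 236.2]
tcp_rot: [-3.141, 0.001, -2.792]
ft_force: [-1.2, -0.0, -0.7]
opening: 0.632
grip_force: 0.0
```

```bash
python3 - <<'E'
from h import *
np.set_printoptions(precision=2,suppress=True)
t=cam("top");s=cam("side");st=env.state()
for c,n in((t,"top"),(s,"side")):
    C=c["color"].astype(int);R,G,B=C[...,0],C[...,1],C[...,2];v,u=np.mgrid[:480,:640]
    U,V=(264,241) if n=="top" else (282,212)
    m=(R>110)&(G<80)&(B<80)&(abs(u-U)<15)&(abs(v-V)<25)
    print(n,m.sum(),onplane(c,m,126 if n=="top" else 98).mean(0))
print(st["eef_pos"],st["tcp_rot"],st["joints"])
yaw=st["tcp_rot"][2];d=np.array([512.4,117.3])-st["eef_pos"][:2]
print("dx,dy",d@[np.cos(yaw),np.sin(yaw)],d@[np.sin(yaw),-np.cos(yaw)])
E
```

```text
top 67 [509.5  115.38]
side 19 [488.47  83.31]
[ 416.31 -120.99  236.14] [-3.14  0.   -2.8 ] [-0.44  0.3   2.07  0.    0.76 -2.35]
dx,dy -171.14117140269602 191.6417466539702
```

Call:
{"api": "jog_arm", "payload": {
  "motion": [
    [0,0,0,-20,21.6,0,60],
    [0,0,0,-30,34,0,60],
    [0,0,0,-30,34,0,60],
    [0,0,0,-30,34,0,60],
    [0,0,0,-30,34,0,60],
    [0,0,0,-31,34,0,60],
    [0,0,0,0,0,0,60],
    [0,0,0,0,0,0,60]
  ]
}}

```text
t: 14.75
eef_pos: [511.8, 116.9, 235.8]
tcp_rot: [3.142, -0.0, -2.8]
ft_force: [-1.0, 0.5, 0.4]
opening: 0.633
grip_force: 0.0
```

```bash
python3 - <<'E'
from h import *
np.set_printoptions(precision=2,suppress=True)
s=cam("side");st=env.state()
b=cv2.resize(s["color"][140:270,235:400],(735,579),interpolation=cv2.INTER_CUBIC)
cv2.imwrite("pics/han.png",b[:,:,::-1])
print(st["eef_pos"],st["tcp_rot"],st["joints"],st["ft_force"])
E
```

```text
[511.77 116.41 235.87] [ 3.14 -0.   -2.8 ] [ 0.1   0.42  1.87 -0.    0.85 -1.81] [ 0.23 -0.59  0.83]
```

View pics/han.png

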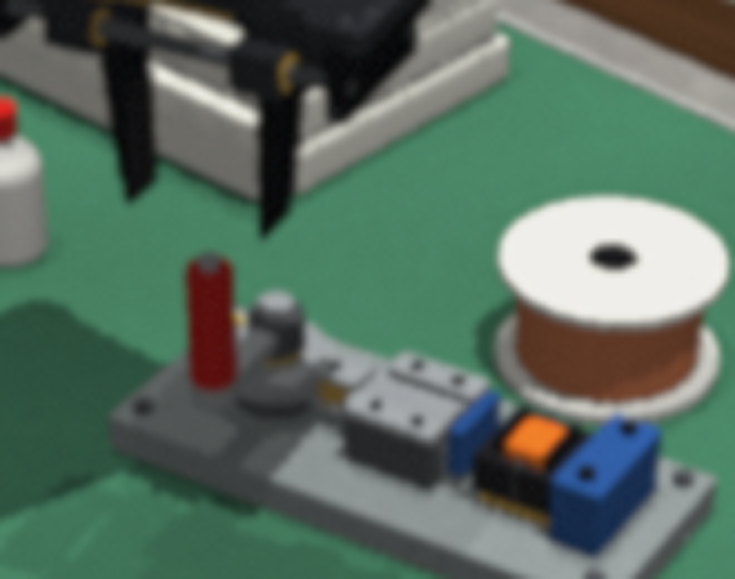

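The fingertips at (140,195) and (270,230) straddle the red handle, whose top is at (210,262). The coil sits flat between jaw and anvil.

Call:
{"api": "jog_arm", "payload": {
  "motion": [
    [0,0,0,0,0,12,60],
    [0,0,0,0,0,15,60],
    [0,0,0,0,0,15,60],
    [0,0,0,0,0,15,60],
    [0,0,0,0,0,15,60],
    [0,0,0,0,0,0,50],
    [0,0,0,0,0,0,40],
    [0,0,0,0,0,0,34],
    [0,0,0,0,0,0,30],
    [0,0,0,0,0,0,30]
  ]
}}

```text
t: 16.05
eef_pos: [511.9, 116.7, 164.2]
tcp_rot: [-3.142, 0.001, -2.799]
ft_force: [-0.6, -0.2, 0.2]
opening: 0.315
grip_force: 0.0
```

Call:
{"api": "jog_arm", "payload": {
  "motion": [
    [0,0,0,0,0,0,28],
    [0,0,0,0,0,0,26],
    [0,0,0,0,0,0,25],
    [0,0,0,0,0,0,25]
  ]
}}

```text
t: 16.55
eef_pos: [511.9, 116.7, 163.9]
tcp_rot: [3.142, 0.0, -2.799]
ft_force: [0.3, 0.4, 0.1]
opening: 0.263
grip_force: 0.0
```

Call:
{"api": "jog_arm", "payload": {
  "motion": [
    [0,0,3,-0.1,3.2,0,25],
    [0,0,5,-0.2,5.25,0,25],
    [0,0,5,-0.2,5.25,0,25],
    [0,0,5,-0.2,5.25,0,25],
    [0,0,5,-0.2,5.25,0,25],
    [0,0,5,-0.2,5.25,0,25],
    [0,0,0,0,0,0,25]
  ]
}}

```text
t: 17.42
eef_pos: [508.9, 146.0, 163.9]
tcp_rot: [3.141, -0.0, 2.997]
ft_force: [0.0, 0.3, 0.2]
opening: 0.26
grip_force: 0.0
```

```bash
cat >> h.py <<'E'
def crank():
    st=env.state();d=st["eef_pos"][:2]-np.array([568.9,137.6])
    print("r",np.hypot(*d),"ang",np.degrees(np.arctan2(d[1],d[0]))%360,"yaw",np.degrees(st["tcp_rot"][2])%360,"F",st["ft_force"],st["grip_force"],"q6",st["joints"][5],"t",st["t"])
E
python3 -c "
from h import *
crank()"
```

```text
r 60.62026367899389 ang 172.07244739854784 yaw 171.68860280610255 F [0.02251637 0.31542977 0.20814345] 0.0 q6 -1.2713567857530907 t 17.425
```

Call:
{"api": "jog_arm", "payload": {
  "motion": [
    [0,0,5,-0.2,5.25,0,25],
    [0,0,5,-0.2,5.25,0,25],
    [0,0,5,-0.2,5.25,0,25],
    [0,0,5,-0.2,5.25,0,25],
    [0,0,5,-0.2,5.25,0,25],
    [0,0,5,-0.2,5.25,0,25],
    [0,0,5,-0.2,5.25,0,25],
    [0,0,5,-0.2,5.25,0,25],
    [0,0,0,0,0,0,25]
  ]
}}

```text
t: 18.55
eef_pos: [528.3, 182.1, 163.9]
tcp_rot: [3.142, -0.0, 2.3]
ft_force: [0.2, 0.2, 0.5]
opening: 0.263
grip_force: 0.0
```

```bash
cat >> h.py <<'E'
def yellow(zz=46):
    e=np.deg2rad(13.69);X=np.array([np.sin(e),-np.cos(e)]);Y=np.array([np.cos(e),np.sin(e)]);O=np.array([568.9,137.6])
    for n in("top","side"):
        c=cam(n);C=c["color"].astype(int);R,G,B=C[...,0],C[...,1],C[...,2]
        m=(R>120)&(G>100)&(B<80)&(R-G<45)
        v,u=np.nonzero(m)
        if len(u)==0: continue
        q=onplane(c,m,zz)-O;f=np.c_[q@X,q@Y];r=np.hypot(*f.T);k=(r>24)&(r<42)
        a=np.degrees(np.arctan2(f[k,1],f[k,0]))
        print(n,k.sum(),"angles",np.round(np.sort(a)[::max(1,len(a)//8)]), "xy",f[k].mean(0) if k.any() else None)
E
python3 -c "
from h import *
crank();yellow()"
```

```text
r 60.21537526808039 ang 132.38518285295993 yaw 131.76938906807555 F [0.16872247 0.1696329  0.51313446] 0.0 q6 -0.515416137029053 t 18.55
top 27 angles [ 92.  94.  97. 100. 104. 107. 110. 113. 115.] xy [-8.43455306 32.44193605]
side 4 angles [95. 95. 97. 98.] xy [-4.0899684  36.31244772]
```

Call:
{"api": "jog_arm", "payload": {
  "motion": [
    [0,0,4,-0.15,4.2,0,25],
    [0,0,4,-0.15,4.2,0,25],
    [0,0,4,-0.15,4.2,0,25],
    [0,0,4,-0.15,4.2,0,25],
    [0,0,4,-0.15,4.2,0,25],
    [0,0,4,-0.15,4.2,0,25],
    [0,0,4,-0.15,4.2,0,25],
    [0,0,4,-0.15,4.2,0,25],
    [0,0,4,-0.15,4.2,0,25],
    [0,0,4,-0.15,4.2,0,25]
  ]
}}

```text
t: 19.9
eef_pos: [565.1, 197.1, 163.8]
tcp_rot: [-3.138, 0.0, 1.599]
ft_force: [-9.3, -0.7, 4.8]
opening: 0.266
grip_force: 4.3
```

```bash
python3 -c "
from h import *
crank();yellow()"
```

```text
r 59.58754718461284 ang 93.62689148938647 yaw 91.64048399707038 F [-9.26921552 -0.67608089  4.76274999] 4.295816123485565 q6 0.19603887656335625 t 19.9
top 32 angles [53. 58. 61. 65. 70. 74. 78. 82.] xy [11.88636203 31.51031868]
side 14 angles [60. 61. 63. 65. 66. 68. 70. 71. 73. 75. 77. 79. 81. 84.] xy [12.31524318 35.75398468]
```

Call:
{"api": "jog_arm", "payload": {
  "motion": [
    [0,0,4,-0.1,4.2,0,25],
    [0,0,4,-0.1,4.2,0,25],
    [0,0,4,-0.1,4.2,0,25],
    [0,0,4,-0.1,4.2,0,25],
    [0,0,4,-0.1,4.2,0,25],
    [0,0,4,-0.1,4.2,0,25],
    [0,0,4,-0.1,4.2,0,25],
    [0,0,4,-0.1,4.2,0,25],
    [0,0,4,-0.1,4.2,0,25],
    [0,0,4,-0.1,4.2,0,25]
  ]
}}

```text
t: 21.25
eef_pos: [604.6, 185.2, 163.8]
tcp_rot: [-3.139, 0.001, 0.901]
ft_force: [-6.8, 5.0, 2.9]
opening: 0.262
grip_force: 4.0
```

```bash
python3 -c "
from h import *
crank();yellow()"
```

```text
r 59.48991774202411 ang 53.172327574082544 yaw 51.64166013212989 F [-6.7530399   5.01029868  2.91998595] 4.02571365237236 q6 0.8607770559091372 t 21.25
top 32 angles [15. 19. 23. 26. 31. 33. 36. 41.] xy [29.19435571 16.45942699]
side 10 angles [31. 31. 37. 37. 37. 41. 42. 43. 43. 47.] xy [28.59439602 23.17626818]
```

Call:
{"api": "jog_arm", "payload": {
  "motion": [
    [0,0,4,-0.1,4.2,0,25],
    [0,0,4,-0.1,4.2,0,25],
    [0,0,4,-0.1,4.2,0,25],
    [0,0,4,-0.1,4.2,0,25],
    [0,0,4,-0.1,4.2,0,25],
    [0,0,3,-0.1,3.2,0,25],
    [0,0,0,0,0,0,25]
  ]
}}

```text
t: 22.22
eef_pos: [621.3, 166.5, 163.9]
tcp_rot: [-3.141, -0.0, 0.502]
ft_force: [-1.0, 2.4, 0.3]
opening: 0.264
grip_force: 0.9
```

```bash
python3 -c "
from h import *
crank();yellow()"
```

```text
r 59.80589056673849 ang 28.869131958382418 yaw 28.742302545845597 F [-0.9668036   2.44658562  0.28674368] 0.933716744184494 q6 1.2278716402978205 t 22.225
top 20 angles [-9. -5. -1.  2.  6. 10. 13. 16. 18. 20.] xy [31.72630921  4.26707304]
side 0 angles [] xy None
```

The force has dropped to about 2 N, so the follower is on the dwell. I'll advance 3° more to centre it and then let go.

Call:
{"api": "jog_arm", "payload": {
  "motion": [
    [0,0,3,-0.1,3.2,0,25],
    [0,0,0,0,0,0,25],
    [0,0,0,0,-1,0,28],
    [0,0,0,0,0,0,40],
    [0,0,0,0,0,0,55],
    [0,0,0,0,0,0,55],
    [0,0,0,0,0,-30,55],
    [0,0,0,0,0,-45,55],
    [0,0,0,0,0,-40,55]
  ]
}}

```text
t: 23.45
eef_pos: [622.4, 164.5, 280.4]
tcp_rot: [3.142, -0.0, 0.448]
ft_force: [0.4, 0.4, -0.8]
opening: 0.579
grip_force: 0.0
```

Call:
{"api": "jog_arm", "payload": {
  "motion": [
    [0,0,0,-50,0,0,55],
    [0,0,0,-60,0,0,55],
    [0,0,0,-60,0,0,55],
    [0,0,0,-20,50,0,55],
    [0,0,0,0,50,0,55],
    [0,0,0,0,50,0,55],
    [0,0,0,0,0,0,55]
  ]
}}

```text
t: 24.32
eef_pos: [516.9, -55.4, 278.7]
tcp_rot: [3.141, -0.0, 0.444]
ft_force: [-0.7, 0.9, 0.0]
opening: 0.578
grip_force: 0.0
```

```bash
python3 - <<'E'
from h import *
np.set_printoptions(precision=1,suppress=True)
crank();yellow()
t=cam("top");s=cam("side")
im=np.zeros((600,467,3),np.uint8)
im[:300]=cv2.resize(t["color"][170:260,225:365],(467,300),interpolation=cv2.INTER_CUBIC)
im[300:]=cv2.resize(s["color"][190:290,255:410],(467,300),interpolation=cv2.INTER_CUBIC)
cv2.imwrite("pics/end.png",im[:,:,::-1])
E
```

```text
r 199.90364599512242 ang 254.93245834015457 yaw 25.447513250613493 F [-0.7  0.9  0. ] 0.0 q6 0.8928798393906998 t 24.325
top 22 angles [-16. -15. -12.  -9.  -5.  -1.   2.   4.   8.  11.  15.] xy [32.  -0.6]
side 3 angles [-13.  -9.  -4.] xy [33.8 -5.3]
```

View pics/end.png

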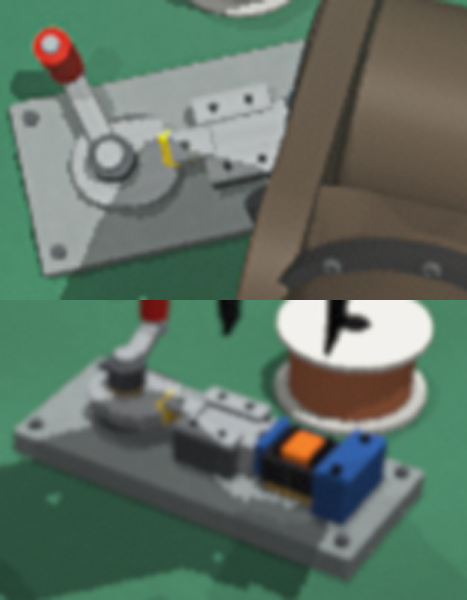

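The yellow arc (165,148) faces the roller, spanning -16° to +15°. In the side view the jaw (270,440) and anvil (350,475) both touch the core, and the coil is flat.

```bash
python3 -c "
from cell import env
print(env.job_done())"
```

```text
the job is handed in; nothing more can be done
None
```

The orange-taped transformer lies flat in the nest, clamped between jaw and anvil with the follower centred on the yellow dwell; the job was handed in at about 24 s with the arm clear of everything.

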